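Unlock the tin flap and hold it half open

ROBOT

A 6-joint arm with a two-finger parallel gripper is mounted at the origin on the work surface. World frame = base frame: x ahead of the robot, y to its left, z up, the work surface at z = 0. Lengths are in m, angles in rad, forces in N, time in s.
With the tool pointing down it reaches from about 0.35 to 0.8 m from the base axis. Payload 7.3 kg.
Tool frame: the origin (TCP) lies on the centre line of the jaws, within the pads' length; the fingertips stand 8 mm ahead of it and the grasp point (between the pads) lies 11 mm behind it; y points along the fingers, z is the direction in which the jaws open and shut, and the axes are right-handed (so a half turn about y gives the same grasp; the last joint's range is limited). The gripper opens to 85 mm and grips with 20 to 120 N. Pads are 22 mm wide; open, the fingers measure 114 mm over their backs; the gripper's body (76 mm by 85 mm) begins 54 mm behind the grasp point. The pads swing forward as they close: fully open they stand 13 mm farther back than shut.
Start: joints at [-0.146, 0.342, 1.524, -0, 1.275, -0.146], TCP at [0.525, 0, 0.211] pointing down, gripper open.
Joint ranges: [-2.53, 2.53], [-0.77, 2.02], [0.04, 2.7], [-1, 4.14], [0.28, 2.66], [-3.11, 3.11]. Speed limits (rad/s): [2.57, 2.57, 3.14, 3.14, 3.14, 3.14].

INTERFACE

Orientations are given as a unit quaternion [x, y, z, w].
In Python, from rig import arm gives the robot as it stands.
- The arm moves only by the tool apply_moves, never from a script. Its argument "motion" is a list of rows, each an object of numbers: "claw": the closure in counts, from 0 (fully open) to 255 (shut); "dx", "dy", "dz": the shift along the tool's x, y, z in cm; "roll": the turn about the tool's y in rad. A call has 1 to 20 rows; each row shifts and turns the commanded pose from where the row before left it, along the tool's axes as they then stand; what a row does not reach is not made up. A row lasts 1/8 s, in which the tool goes at most 62.5 mm and 10.7 degrees, less where a joint would pass 70% of its speed; a pose out of reach is approached as far as the arm can. A call is refused whole if a number of a shift passes 6.25 or a number of a turn 0.188, either way. A call with a gripper value outside its range is refused whole. The fingers move at their own pace and stop on an object; "force" is the grip in N (left out, the last holds). Time passes only in rows, so rows that do not move let the fingers close. It gives the time, the measured TCP pose, the force and the opening at its end, in the units of the state.
- arm.get_obs(): the state, without advancing time (a new reading comes with each control period).
- arm.capture(name): name is "scene" or "side" or "wrist"; returns a dict with "frame" (480x640x3 uint8, red, green, blue), "fx", "fy", "cx", "cy" (pixels), "world_to_cam" (4x4, takes a point from world to camera coordinates). Camera axes: x right, y down, z forward; pixel columns grow to the right and rows downward; lengths in m; the calibration is good to about 2 mm. A picture is of the moment at which its call begins. There is no depth.
- arm.job_done(): hands the job in, once; it reports no verdict.
The state is a dict: "time_s": time; "joint_pos": joint angles; "dq": joint speeds; "tau": joint torques, N m; "tcp_pos": TCP position; "tcp_rot": TCP orientation; "force": force on the tool from outside, world axes, zero at the start; "ft_torque": the same for the moment, N m; "finger_gap": finger opening in m.
Only numpy, scipy, OpenCV 4.12 (cv2) and the standard library are available. Lean on these libraries where they do the work, as an engineer would, in place of code of your own. Each camera call takes 0.05 s, during which the arm holds its last target. There are 200 camera calls.

TASK

The tin flap over the gap in the glazing board is locked by the catch beside it: lift the catch's red grip against its spring, turn it a quarter turn counter-clockwise (seen from above) so that the brass tongue swings off the flap, and let the grip drop fully home in its second notch. Then take the flap's blue bar and lift the flap to an opening of 50 degrees (the red mark on the white quadrant) so that the test tiles under it can be seen and reached; it falls shut when let go, so the program finishes with the gripper holding the flap still at that angle. Leave the jar, cup, bowl, hydrometer, stick and brush where they are.

Things in the scene. Friction and masses are not known exactly. Their poses are not given: they have to be found in the camera images.
- board: Redwood board, 340 (its x) x 480 (its y) x 40 mm thick, fixed to the shelf; origin at the centre of its underside, z up, x away from the robot at yaw 0; it turns by up to 0.3 rad from start to start. In its middle is a gap covered by the tin flap. A white look-only quadrant, 135 mm tall, stands in the board's x-z plane at board y = +106 mm beside the flap, with a red mark at 50 degrees.
- flap_angle (a joint): Opening angle of the tin flap in rad: 0 shut and flat on the board, 0.873 = 50 degrees, stop at 1.3. The flap is a sheet 190 x 190 x 4 mm hinged at its far edge (hinge line along board y); its near edge rises as it opens. It has no stay and falls shut from every angle. 0.35 to 0.6 kg with its handle.
- hinge_mid (a point): Middle of the flap's hinge line: board frame (95, 0, 44) mm.
- flap: The tin flap itself with its handle, a blue round bar 10 mm thick, parallel to the hinge, 96 mm long with 88 mm free between its two dark end arms. The body's origin is on the hinge line (the same point as hinge_mid) and it turns with the flap.
- bar_mid (a point): Middle of the blue bar: with the flap shut at board frame (-110, 0, 86) mm, that is 205 mm nearer the robot than the hinge line and 42 mm above it; it moves on a circle of 209 mm about the hinge line. Shut, the bar is 40 mm above the sheet and 15 mm beyond its near edge. The bar can turn between the finger pads while the flap swings, so the gripper can stay pointing down.
- latch (a joint): Angle of the catch's head in rad about its vertical axis, growing counter-clockwise seen from above: 0 locked (brass tongue over the flap's side edge, which holds the flap down), 1.571 open (tongue off the flap, pointing to board -x). It turns only while the grip is lifted: with the grip down, its steel finger stands in one of two notches at 0 and 1.571 with about 0.1 rad of play; stops at -0.15 and 1.72.
- plunger (a joint): Lift of the red grip in m: 0 fully down in a notch, stop at 0.022. The finger clears the notch walls (25 mm high) from a lift of 0.008 up; lift by 0.012 to 0.018 to turn. A spring pulls it down with 5 to 8 N. Let down away from a notch it stays up at 0.008.
- grip_mid (a point): Centre of the red grip, on the catch's axis: an upright flat fin 10 mm thick, 44 mm long, 30 mm tall, to be gripped across its 10 mm. With the catch locked and down it is at board frame (-40, -145, 97) mm, its length along board y (so across = board x); it turns with the head. It stands 32 mm above the notch walls. Take it, lift it, turn it 1.571 counter-clockwise, lower it, let go.
- jar: Bystander: chalky white lidded bisque jar, 72 mm wide, 107 mm tall, on the board; origin at the centre of its underside.
- cup: Bystander: olive ceramic glaze-dipping cup, 70 mm wide, 75 mm tall, on the board; origin at the centre of its underside.
- hydrometer: Bystander: chrome hydrometer in a clear tube, foot 64 mm wide, 257 mm tall, right of the board; origin at the centre of its underside.
- stick: Bystander: oak stirring stick 280 x 25 x 8 mm lying left of the board; origin at the centre of its underside.
- bowl: Bystander: terracotta bowl 120 mm wide, 55 mm tall, right of the board; origin at the centre of its underside.
- brush: Bystander: glaze brush lying left of the board.

How it is judged:
By the outcome, as a careful person would: the job done as asked, in the order asked, and still so for the second after the job is handed in, while the arm keeps its last pose, push and grip.
It also fails if it takes over 51 s, if anything falls off the work surface, if the arm or the gripper's body presses on something with over 40 N, if the wrist force passes 120 N, or if a joint passes its speed limit or range.

## Working session

There is one attempt and no reset: what is moved stays moved. The work goes in short steps, Python scripts to look and compute and a tool call to move; the robot and the scene stay as the last step left them, time stands still between calls to the robot, and variables do not carry over. Pictures are saved under pics/ and viewed, about 8 in all and at most 12, crops included, and the job is handed in when it is done.

Besides the shell and the picture viewer there is one more tool, called after ">>>" by a JSON object that holds its "fn" and its "kwargs", one argument or row to a line. apply_moves: Moves the arm, as the interface text tells. Its arguments: {"type":"object","properties":{"motion":{"type":"array","items":{"type":"object","properties":{"claw":{"type":"number"},"dx":{"type":"number"},"dy":{"type":"number"},"dz":{"type":"number"},"roll":{"type":"number"}}}},"force":{"type":"number"}},"required":["motion"]}

```bash
ls; mkdir -p pics; python3 - <<'E'
from rig import arm
import cv2,numpy as np,pickle
o=arm.get_obs();print(o)
c={n:arm.capture(n) for n in("scene","side")}
pickle.dump(c,open("c0.pkl","wb"))
for n in c:
    cv2.imwrite(f"pics/{n}0.png",c[n]["frame"][:,:,::-1]);print(n,c[n]["fx"],c[n]["cx"],c[n]["cy"],np.round(c[n]["world_to_cam"],3).tolist())
E
```

```text
pics
{'time_s': 0.0, 'joint_pos': array([-1.45970563e-01,  3.42724575e-01,  1.52500449e+00,  2.02219163e-05,
        1.27535931e+00, -1.45982531e-01]), 'dq': array([-1.36117581e-03, -4.92534571e-04,  8.81311552e-04, -2.83638768e-05,
        7.24975307e-04,  1.07553336e-03]), 'tau': array([ 5.72253757e-04, -4.33677435e+01, -2.46005630e+01, -7.37992127e-05,
        7.83137977e-03, -1.18290802e-05]), 'tcp_pos': array([5.24587625e-01, 1.04875556e-04, 2.09829373e-01]), 'tcp_rot': array([-0.50031145,  0.50042677, -0.49956992,  0.4996913 ]), 'force': array([-0.18544291,  0.00608518, -0.27382122]), 'ft_torque': array([ 0.02547446,  0.04379858, -0.00214815]), 'finger_gap': 0.08547505098003419}
scene 502.99459411808556 315.0587475642083 256.3427235537112 [[-0.845, 0.535, 0.001, 0.446], [0.453, 0.716, -0.532, -0.196], [-0.285, -0.449, -0.847, 1.804], [0.0, 0.0, 0.0, 1.0]]
side 471.680681849248 312.80924477789586 244.37082348063683 [[-0.928, -0.372, 0.021, 0.488], [-0.249, 0.579, -0.777, 0.204], [0.277, -0.726, -0.63, 1.32], [0.0, 0.0, 0.0, 1.0]]
```

View pics/scene0.png

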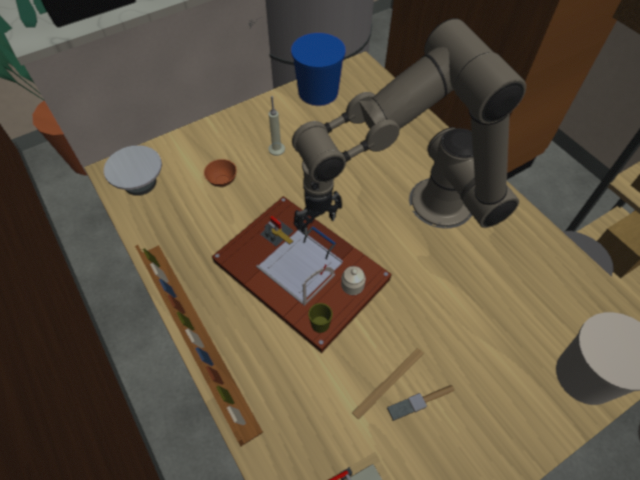

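View pics/side0.png

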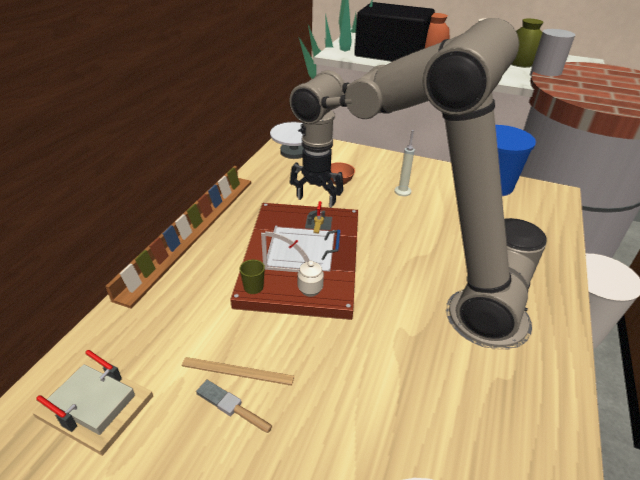

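The two views show the board with the red grip at about (276,222) in scene and (320,210) in side. The blue bar is at (322,235) and (338,240). Next I measure by colour.

```bash
cat > h.py <<'E'
import numpy as np,cv2
def proj(c,P):
    P=np.atleast_2d(P);M=c["world_to_cam"];q=P@M[:3,:3].T+M[:3,3]
    return np.c_[c["fx"]*q[:,0]/q[:,2]+c["cx"],c["fy"]*q[:,1]/q[:,2]+c["cy"]]
def ray(c,uv):
    M=c["world_to_cam"];R=M[:3,:3];d=R.T@np.array([(uv[0]-c["cx"])/c["fx"],(uv[1]-c["cy"])/c["fy"],1])
    return -R.T@M[:3,3],d/np.linalg.norm(d)
def onz(c,uv,z):
    o,d=ray(c,uv);return o+d*(z-o[2])/d[2]
def tri(rs):
    A=0;b=0
    for o,d in rs:
        Q=np.eye(3)-np.outer(d,d);A=A+Q;b=b+Q@o
    return np.linalg.solve(A,b)
def blobs(c,lo,hi,roi,amin=8):
    h=cv2.cvtColor(c["frame"],cv2.COLOR_RGB2HSV);x0,y0,x1,y1=roi
    hh=h.copy().astype(int);hh[...,0]=(hh[...,0]+90)%180   # hue shifted by 90
    m=np.all((hh>=lo)&(hh<=hi),axis=2).astype(np.uint8);k=np.zeros_like(m);k[y0:y1,x0:x1]=1;m*=k
    n,l,s,ce=cv2.connectedComponentsWithStats(m,connectivity=8)
    return [(s[i,4],ce[i],s[i,:4],l==i) for i in range(1,n) if s[i,4]>=amin]
E
python3 - <<'E'
from h import *;import pickle
c=pickle.load(open("c0.pkl","rb"))
R={"scene":(200,190,400,360),"side":(225,195,370,325)}
for n in c:
    for nm,lo,hi in(("red",(80,200,120),(98,255,255)),("blue",(10,90,50),(35,255,255)),("brass",(100,110,110),(122,255,255))):
        for a,ce,b,_ in blobs(c[n],lo,hi,R[n]): print(n,nm,a,ce.round(1),b)
    x0,y0,x1,y1=R[n]
    cv2.imwrite(f"pics/z_{n}.png",cv2.resize(c[n]["frame"][y0:y1,x0:x1,::-1],None,fx=4,fy=4,interpolation=cv2.INTER_CUBIC)[:600,:800])
    # board outline
    h=cv2.cvtColor(c[n]["frame"],cv2.COLOR_RGB2HSV);print(n,[h[p[1],p[0]].tolist() for p in ([(240,260),(370,275),(330,335)] if n=="scene" else [(290,300),(250,240),(345,260)])])
E
python3 -c "
import cv2,numpy as np
a=cv2.imread('pics/z_scene.png');b=cv2.imread('pics/z_side.png')
a=cv2.resize(a,(400,int(a.shape[0]*400/a.shape[1])));print(a.shape,b.shape)"
```

```text
scene red 20 [274.6 219.2] [271 216   9   8]
scene blue 55 [323.1 235.3] [312 227  23  17]
scene blue 52 [203.6 355.4] [200 350   9  10]
scene brass 19 [290.  200.6] [281 196  19  12]
scene brass 8 [244.9 227.5] [242 225   6   6]
scene brass 54 [283.8 236. ] [274 230  18  12]
scene brass 60 [373.3 260.6] [352 245  40  32]
scene brass 85 [209.3 336.7] [200 318  23  42]
scene [[7, 180, 88], [7, 164, 101], [8, 167, 98]]
side red 30 [318.8 207.9] [317 202   4  13]
side blue 53 [337.4 239.2] [336 230   4  20]
side brass 87 [229.9 199.2] [225 195  15  13]
side brass 8 [228.5 206.5] [225 203   8   8]
side brass 76 [250.8 236.2] [239 203  24  68]
side brass 104 [317.4 223.9] [313 216  11  17]
side brass 12 [357.  225.5] [357 220   1  12]
side brass 10 [356.  245.5] [356 241   1  10]
side brass 14 [252.5 259.4] [246 259  14   2]
side brass 9 [355. 264.] [355 260   1   9]
side brass 38 [233.6 290.5] [230 272  10  37]
side brass 10 [354.  285.5] [354 281   1  10]
side brass 8 [353.  307.5] [353 304   1   8]
side brass 9 [239. 309.] [235 309   9   1]
side brass 9 [250. 310.] [246 310   9   1]
side brass 9 [261. 311.] [257 311   9   1]
side brass 10 [271.5 311.9] [267 311  10   2]
side brass 11 [284. 313.] [279 313  11   1]
side brass 8 [294.5 314. ] [291 314   8   1]
side brass 9 [305. 315.] [301 315   9   1]
side brass 9 [317. 316.] [313 316   9   1]
side brass 9 [328. 317.] [324 317   9   1]
side brass 9 [348.9 318.6] [345 317   8   3]
side brass 9 [339. 318.] [335 318   9   1]
side [[6, 181, 135], [11, 142, 163], [6, 184, 112]]
(300, 400, 3) (520, 580, 3)
```

View pics/z_side.png

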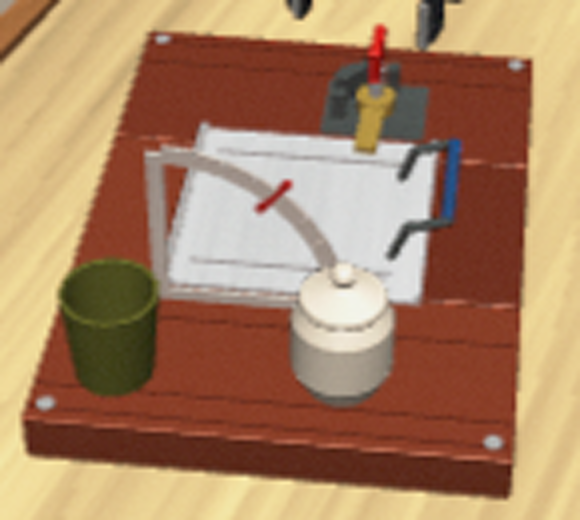

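View pics/z_scene.png

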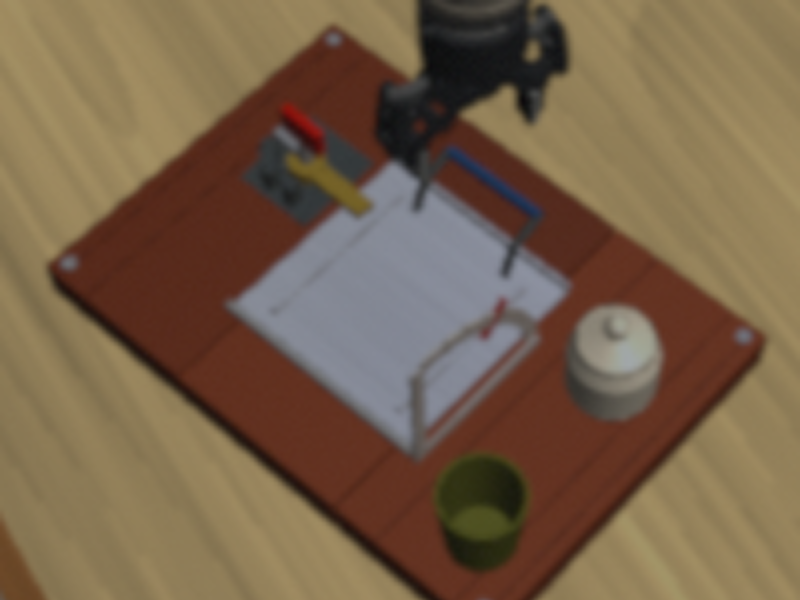

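The crops show the tongue over the flap's right edge, and the jar and quadrant on the left. Four corner screws are visible in each view, and I use them for the board pose.

```bash
python3 - <<'E'
from h import *;import pickle
from rig import arm
c=pickle.load(open("c0.pkl","rb"))
# order: far-right, near-right, near-left, far-left (seen from robot)
S={"side":[(265.5,204.5),(354,211.2),(348.3,305.5),(236.3,295.8)],"scene":[(217,255.5),(283.3,199.8),(385.8,274),(321,340)]}
for n in S:
    P=np.array([onz(c[n],p,.041) for p in S[n]])
    y1=P[0]-P[1];y2=P[3]-P[2];l=P[3]-P[0];l2=P[2]-P[1]
    print(n,P[:,:2].round(4).tolist(),"mid",P.mean(0)[:2].round(4),"yaw",[round(float(v),3) for v in(np.arctan2(y1[1],y1[0]),np.arctan2(y2[1],y2[0]),np.arctan2(-l[0],l[1]),np.arctan2(-l2[0],l2[1]))],np.linalg.norm([y1,y2,l,l2],axis=1).round(3))
bar=tri([ray(c["scene"],(323.1,235.3)),ray(c["side"],(337.4,239.2))])
red=tri([ray(c["scene"],(274.6,219.2)),ray(c["side"],(318.8,207.9))])
print("bar",bar.round(4),onz(c["scene"],(323.1,235.3),.086).round(4),onz(c["side"],(337.4,239.2),.086).round(4),"red",red.round(4),onz(c["scene"],(274.6,219.2),.097).round(4),onz(c["side"],(318.8,207.9),.097).round(4))
w=arm.capture("wrist");pickle.dump(w,open("w0.pkl","wb"));cv2.imwrite("pics/w0.png",w["frame"][:,:,::-1])
print(w["fx"],w["world_to_cam"].round(3).tolist())
E
```

```text
side [[0.7869, -0.2015], [0.4879, -0.2868], [0.3638, 0.1472], [0.6622, 0.2334]] mid [ 0.5752 -0.0269] yaw [0.278, 0.281, 0.279, 0.278] [0.311 0.311 0.452 0.451]
scene [[0.7825, -0.1938], [0.4841, -0.2771], [0.3607, 0.1552], [0.6556, 0.2337]] mid [ 0.5707 -0.0205] yaw [0.272, 0.26, 0.289, 0.278] [0.31  0.305 0.446 0.45 ]
bar [ 0.4684 -0.0462  0.0969] [ 0.4655 -0.0508  0.086 ] [ 0.4719 -0.0617  0.086 ] red [ 0.5741 -0.1732  0.1059] [ 0.569  -0.1827  0.097 ] [ 0.5794 -0.1805  0.097 ]
340.33185659266826 [[1.0, 0.0, -0.001, -0.524], [0.0, -0.966, 0.259, -0.034], [-0.001, -0.259, -0.966, 0.379], [0.0, 0.0, 0.0, 1.0]]
```

View pics/w0.png

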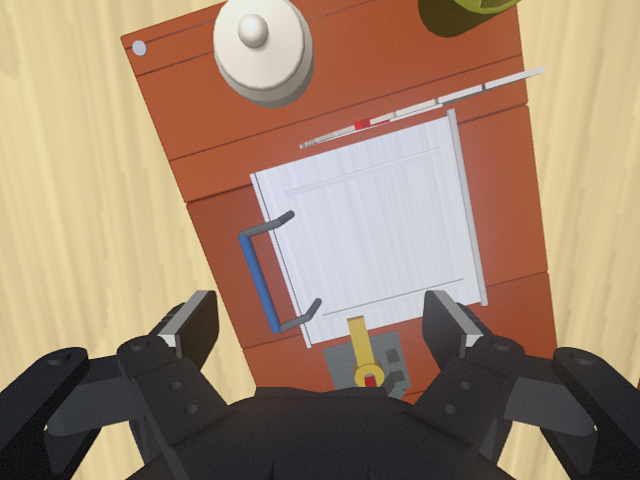

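The wrist view is sharper. Bar ends are near (243,237) and (277,330). The flap corners are at (251,175), (452,111), (486,305) and (309,347), and the red grip top is near (370,381).

```bash
python3 - <<'E'
from h import *;import pickle
from scipy.spatial.transform import Rotation as Ro
c=pickle.load(open("c0.pkl","rb"));w=pickle.load(open("w0.pkl","rb"))
for nm,lo,hi in(("red",(80,180,100),(98,255,255)),("blue",(10,100,40),(35,255,255))):
    for a,ce,b,m in blobs(w,lo,hi,(180,100,560,400),30):
        print(nm,a,ce.round(1),b,[v if not np.isscalar(v) else round(v,1) for v in cv2.minAreaRect(np.argwhere(m)[:,::-1].astype(np.float32))])
P=np.array([onz(w,p,.044)[:2] for p in[(251,175),(452,111),(486,305),(309,347)]])
e=P[1]-P[0];f=P[2]-P[3];g=P[0]-P[3];h=P[1]-P[2]
print(P.round(4).tolist(),[round(float(np.arctan2(v[1],v[0])),3) for v in(e,f)],[round(float(np.arctan2(-v[0],v[1])),3) for v in(g,h)],[np.linalg.norm(v).round(3) for v in(e,f,g,h)],P.mean(0))
A,B=onz(w,(243,237),.086),onz(w,(277,330),.086);d=A-B
print("bar",((A+B)/2).round(4),np.linalg.norm(d),np.arctan2(-d[0],d[1]))
s1=onz(w,(139,48),.041);print("NL screw",s1)
print("hyd",onz(c["scene"],(277,150),0),onz(c["side"],(403,191),0),"bowl",onz(c["scene"],(221,178),.02))
for yaw in(.272,.278):
  for o in((.5752,-.0269),(.572,-.023)):
    R=np.array([[np.cos(yaw),-np.sin(yaw)],[np.sin(yaw),np.cos(yaw)]])
    print(yaw,o,"bar",R@[-.11,0]+o,"grip",R@[-.04,-.145]+o,"flapc",o)
print(Ro.from_quat([-0.50031145,0.50042677,-0.49956992,0.4996913]).as_matrix().round(2).tolist())
E
```

```text
red 80 [540.4 351.3] [524 346  29  13] [(538.2263793945312, 351.2924499511719), (29.179018020629883, 9.21442699432373), 10.6]
red 86 [369.4 381.7] [365 377  10  10] [(369.5, 381.5), (9.0, 9.0), 90.0]
blue 945 [259.1 282. ] [238 235  42  98] [(259.96820068359375, 283.43328857421875), (102.25364685058594, 9.940101623535156), 70.2]
[[0.4583, 0.0408], [0.6446, 0.0984], [0.6999, -0.0947], [0.5122, -0.1451]] [0.3, 0.263] [0.282, 0.279] [np.float64(0.195), np.float64(0.194), np.float64(0.194), np.float64(0.201)] [ 0.57876631 -0.02516659]
bar [ 0.4704 -0.0549  0.086 ] 0.09458520171899368 0.28723427850352296
NL screw [0.36474292 0.15085808 0.041     ]
hyd [ 0.36633628 -0.52982197  0.        ] [ 0.37089435 -0.54928244  0.        ] bowl [ 0.6175066 -0.5009463  0.02     ]
0.272 (0.5752, -0.0269) bar [ 0.46924409 -0.05645243] grip [ 0.57562605 -0.17731549] flapc (0.5752, -0.0269)
0.272 (0.572, -0.023) bar [ 0.46604409 -0.05255243] grip [ 0.57242605 -0.17341549] flapc (0.572, -0.023)
0.278 (0.5752, -0.0269) bar [ 0.46942332 -0.05708763] grip [ 0.57652853 -0.17731022] flapc (0.5752, -0.0269)
0.278 (0.572, -0.023) bar [ 0.46622332 -0.05318763] grip [ 0.57332853 -0.17341022] flapc (0.572, -0.023)
[[0.0, -0.0, 1.0], [-1.0, 0.0, 0.0], [-0.0, -1.0, -0.0]]
```

>>> {"fn": "apply_moves", "kwargs": {
  "motion": [
    {"dx":2.2,"dz":0.65,"dy":0.5,"roll":-0.035},
    {"dx":2.2,"dz":0.74,"dy":0.5},
    {"dx":2.2,"dz":0.65,"dy":0.5},
    {"dx":2.2,"dz":0.65,"dy":0.5},
    {"dx":2.2,"dz":0.65,"dy":0.5},
    {"dx":2.2,"dz":0.65,"dy":0.5},
    {"dx":2.2,"dz":0.65,"dy":0.5},
    {"dx":2.2,"dz":0.65,"dy":0.5},
    {"roll":-0.12},
    {"roll":-0.125},
    {},
    {}
  ]
}}

```text
schema error: expected keys claw, dx, dy, dz, roll
```

>>> {"fn": "apply_moves", "kwargs": {
  "motion": [
    {"dx":2.2,"dy":0.6,"dz":0.65,"roll":0,"claw":0},
    {"dx":2.2,"dy":0.6,"dz":0.65,"roll":0,"claw":0},
    {"dx":2.2,"dy":0.6,"dz":0.65,"roll":0,"claw":0},
    {"dx":2.2,"dy":0.6,"dz":0.65,"roll":0,"claw":0},
    {"dx":2.2,"dy":0.6,"dz":0.65,"roll":0,"claw":0},
    {"dx":2.2,"dy":0.6,"dz":0.65,"roll":0,"claw":0},
    {"dx":2.2,"dy":0.6,"dz":0.65,"roll":0,"claw":0},
    {"dx":2.2,"dy":0.6,"dz":0.65,"roll":0,"claw":0},
    {"dx":0,"dy":0,"dz":0,"roll":-0.14,"claw":0},
    {"dx":0,"dy":0,"dz":0,"roll":-0.14,"claw":0},
    {"dx":0,"dy":0,"dz":0,"roll":0,"claw":0},
    {"dx":0,"dy":0,"dz":0,"roll":0,"claw":0}
  ],
  "force": 40
}}

```text
time_s: 1.65
tcp_pos: [0.5771, -0.1763, 0.1624]
tcp_rot: [-0.564, 0.426, -0.426, 0.564]
force: [-0.1, -0.2, -0.4]
finger_gap: 0.0854
```

```bash
python3 - <<'E'
from h import *;import pickle
from rig import arm
from scipy.spatial.transform import Rotation as Ro
o=arm.get_obs();print(o["joint_pos"].round(3),o["tcp_pos"].round(4),Ro.from_quat(o["tcp_rot"]).as_matrix().round(3).tolist())
c={n:arm.capture(n) for n in("scene","side","wrist")};pickle.dump(c,open("c1.pkl","wb"))
w=c["wrist"];cv2.imwrite("pics/w1.png",w["frame"][:,:,::-1])
for a,ce,b,m in blobs(w,(80,180,100),(98,255,255),(100,100,600,480),30): print(a,ce.round(1),b,onz(w,ce,.112),onz(w,ce,.097))
E
```

```text
[-0.423  0.524  1.369  0.     1.248 -0.701] [ 0.5771 -0.1763  0.1624] [[0.274, 0.0, 0.962], [-0.962, 0.0, 0.274], [-0.0, -1.0, 0.0]]
50 [168.5 160.6] [165 153  13  27] [ 0.47154736 -0.14584851  0.112     ] [ 0.46543051 -0.14814154  0.097     ]
985 [321.5 244.2] [313 208  17  71] [ 0.57675299 -0.17129897  0.112     ] [ 0.57798491 -0.17536976  0.097     ]
2874 [473.1 259.1] [421 218  99  87] [ 0.6763006  -0.15355583  0.112     ] [ 0.68448608 -0.15638723  0.097     ]
32 [419.9 275.6] [417 270   7  14] [ 0.64646083 -0.17424353  0.112     ] [ 0.65256195 -0.17851999  0.097     ]
32 [472.5 303.7] [470 298   7  14] [ 0.68838865 -0.18366724  0.112     ] [ 0.69741849 -0.18860197  0.097     ]
```

View pics/w1.png

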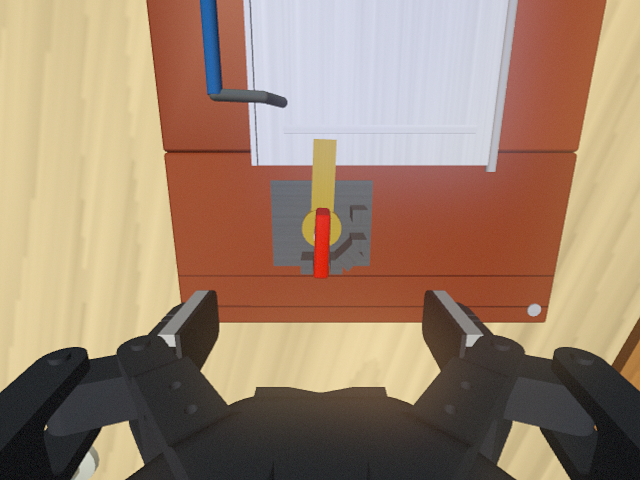

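The fin at (321,243) is centred between the pads and its length runs along the image column, so the alignment is good. I descend and grip.

>>> {"fn": "apply_moves", "kwargs": {
  "motion": [
    {"dx":-0.15,"dy":1.2,"dz":0,"roll":0,"claw":0},
    {"dx":0,"dy":1.2,"dz":0,"roll":0,"claw":0},
    {"dx":0,"dy":1.2,"dz":0,"roll":0,"claw":0},
    {"dx":0,"dy":1.2,"dz":0,"roll":0,"claw":0},
    {"dx":0,"dy":1.2,"dz":0,"roll":0,"claw":0},
    {"dx":0,"dy":1.2,"dz":0,"roll":0,"claw":0},
    {"dx":0,"dy":0,"dz":0,"roll":0,"claw":0},
    {"dx":0,"dy":0,"dz":0,"roll":0,"claw":255},
    {"dx":0,"dy":0,"dz":0,"roll":0,"claw":255},
    {"dx":0,"dy":0,"dz":0,"roll":0,"claw":255},
    {"dx":0,"dy":0,"dz":0,"roll":0,"claw":255},
    {"dx":0,"dy":0,"dz":0,"roll":0,"claw":255},
    {"dx":0,"dy":0,"dz":0,"roll":0,"claw":255},
    {"dx":0,"dy":0,"dz":0,"roll":0,"claw":255}
  ],
  "force": 40
}}

```text
time_s: 3.55
tcp_pos: [0.5772, -0.1748, 0.0912]
tcp_rot: [-0.565, 0.425, -0.426, 0.565]
force: [0.6, 1.4, 5.8]
finger_gap: 0.0001
```

```bash
python3 - <<'E'
from h import *;import pickle
from rig import arm
o=arm.get_obs();print(o["joint_pos"].round(3),o["tcp_pos"].round(4),o["force"],o["finger_gap"])
c={n:arm.capture(n) for n in("scene","side","wrist")};pickle.dump(c,open("c2.pkl","wb"))
ims=[]
for n in("side","wrist"):
    u,v=proj(c[n],o["tcp_pos"])[0].astype(int) if n=="side" else (320,300)
    print(n,u,v);k=45 if n=="side" else 150
    ims.append(cv2.resize(c[n]["frame"][max(v-k,0):v+k,u-k:u+k,::-1],(400,400),interpolation=cv2.INTER_CUBIC))
cv2.imwrite("pics/m2.png",np.hstack(ims))
E
```

```text
[-0.421  0.593  1.46   0.     1.087 -0.701] [ 0.5772 -0.1748  0.0912] [0.62365019 1.44837767 5.75909784] 5.569083008407512e-05
side 318 210
wrist 320 300
```

View pics/m2.png

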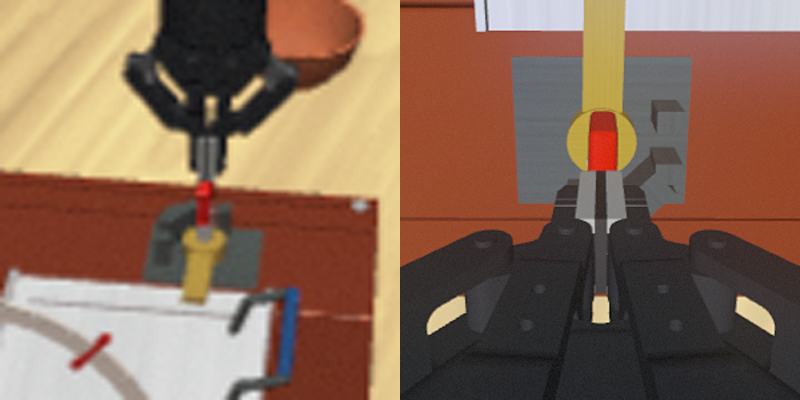

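The jaws shut on nothing. In the side crop the fingertips look to be standing on top of the fin, higher than the stated geometry implies. I check this with the projected TCP and tip points.

```bash
python3 - <<'E'
from h import *;import pickle
from rig import arm
c=pickle.load(open("c2.pkl","rb"));t=np.array([.5772,-.1748,.0912])
pts=[t-[0,0,.008],t+[0,0,.011],t+[0,0,.021],t+[0,0,.041]]
ims=[]
for n,k in(("scene",40),("side",40)):
    p=proj(c[n],pts);u,v=proj(c[n],t)[0].astype(int);s=10
    im=cv2.resize(c[n]["frame"][v-k:v+k-20,u-k:u+k,::-1],None,fx=s/2,fy=s/2,interpolation=cv2.INTER_CUBIC)
    for q,col in zip(p,[(0,255,0),(255,255,0),(255,0,255),(0,255,255)]):
        cv2.circle(im,tuple(((q-[u-k,v-k]+.5)*s/2).astype(int)),3,col,-1)
    ims.append(im);print(n,p.round(1).tolist())
cv2.imwrite("pics/m3.png",np.hstack(ims));print(proj(c["wrist"],pts).round(0).tolist())
E
```

```text
scene [[273.9, 224.4], [273.5, 221.0], [273.3, 219.2], [272.9, 215.5]]
side [[318.7, 212.4], [318.8, 207.6], [318.9, 205.1], [319.1, 200.0]]
[[320.0, 274.0], [320.0, 288.0], [320.0, 297.0], [320.0, 318.0]]
```

View pics/m3.png

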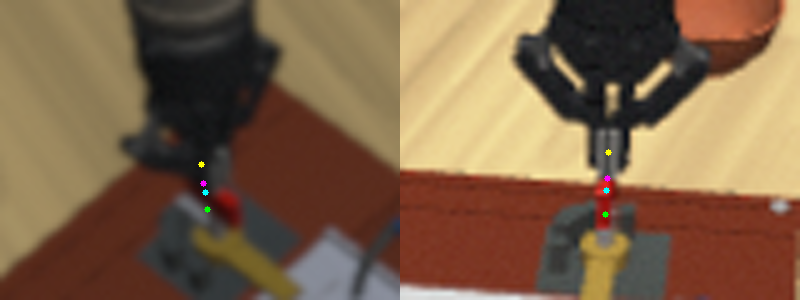

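The open hover frame agrees. The pad tips' apparent width puts them about 30 mm higher than the TCP figures suggest, so the closed jaws are resting on the fin's top (0.112). That puts the closed tip about 21 mm above the TCP. I go up, open, then descend about 28 mm deeper.

>>> {"fn": "apply_moves", "kwargs": {
  "motion": [
    {"dx":0,"dy":-1,"dz":0,"roll":0,"claw":255},
    {"dx":0,"dy":-1.5,"dz":0,"roll":0,"claw":0},
    {"dx":0,"dy":-1,"dz":0,"roll":0,"claw":0},
    {"dx":0,"dy":0,"dz":0,"roll":0,"claw":0},
    {"dx":0,"dy":0,"dz":0,"roll":0,"claw":0},
    {"dx":0,"dy":0,"dz":0,"roll":0,"claw":0}
  ]
}}

```text
time_s: 4.45
tcp_pos: [0.5763, -0.1744, 0.125]
tcp_rot: [0.565, -0.426, 0.425, -0.565]
force: [-0.7, -0.7, 0.1]
finger_gap: 0.0851
```

```bash
python3 - <<'E'
from h import *;import pickle
from rig import arm
o=arm.get_obs();t=o["tcp_pos"];print(t.round(4),o["force"].round(2),o["finger_gap"])
c={n:arm.capture(n) for n in("side","wrist")}
x=np.array([.962,.274,0])*.0427; y=np.array([-.274,.962,0])*.011
n="side";ims=[]
for n in c:
    f=c[n]["frame"][:,:,::-1].copy();f=cv2.resize(f,None,fx=5,fy=5,interpolation=cv2.INTER_CUBIC) if n=="side" else f
    s=5 if n=="side" else 1
    for dz,col in((-.008,(0,255,0)),(.005,(255,255,0)),(.034,(0,255,255))):
        for sg in(-1,1):
            for sy in(-1,1):
                q=proj(c[n],t+sg*x+sy*y+[0,0,dz])[0];cv2.circle(f,tuple(((q+.5)*s).astype(int)),2,col,-1)
    u,v=(proj(c[n],t+[0,0,.03])[0]*s).astype(int) if n=="side" else (320,320)
    ims.append(f[max(v-150,0):max(v-150,0)+300,u-200:u+200])
cv2.imwrite("pics/m4.png",np.hstack(ims))
E
```

```text
[ 0.5763 -0.1744  0.125 ] [-0.67 -0.7   0.11] 0.08512627862705709
```

View pics/m4.png

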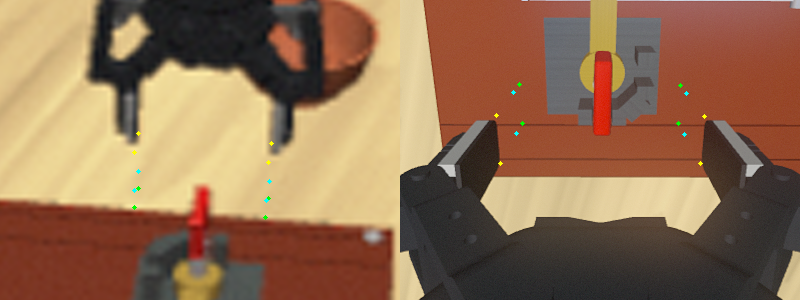

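The yellow points (TCP + 34 mm) land on the real open tips in both views. The fingertips therefore stand about 29 mm farther back than stated, and I allow for that: TCP 0.063 to grip.

>>> {"fn": "apply_moves", "kwargs": {
  "motion": [
    {"dx":0,"dy":1.1,"dz":0,"roll":0,"claw":0},
    {"dx":0,"dy":1.1,"dz":0,"roll":0,"claw":0},
    {"dx":0,"dy":1.0,"dz":0,"roll":0,"claw":0},
    {"dx":0,"dy":1.0,"dz":0,"roll":0,"claw":0},
    {"dx":0,"dy":1.0,"dz":0,"roll":0,"claw":0},
    {"dx":0,"dy":1.0,"dz":0,"roll":0,"claw":0},
    {"dx":0,"dy":0,"dz":0,"roll":0,"claw":0},
    {"dx":0,"dy":0,"dz":0,"roll":0,"claw":255},
    {"dx":0,"dy":0,"dz":0,"roll":0,"claw":255},
    {"dx":0,"dy":0,"dz":0,"roll":0,"claw":255},
    {"dx":0,"dy":0,"dz":0,"roll":0,"claw":255},
    {"dx":0,"dy":0,"dz":0,"roll":0,"claw":255},
    {"dx":0,"dy":0,"dz":0,"roll":0,"claw":255},
    {"dx":0,"dy":0,"dz":0,"roll":0,"claw":255}
  ],
  "force": 50
}}

```text
time_s: 6.3
tcp_pos: [0.5772, -0.1744, 0.0639]
tcp_rot: [-0.565, 0.425, -0.426, 0.565]
force: [4.5, 1.4, 1.5]
finger_gap: 0.0092
```

Gripped (gap 9 mm). I lift 15 mm.

>>> {"fn": "apply_moves", "kwargs": {
  "motion": [
    {"dx":0,"dy":-0.5,"dz":0,"roll":0,"claw":255},
    {"dx":0,"dy":-0.5,"dz":0,"roll":0,"claw":255},
    {"dx":0,"dy":-0.5,"dz":0,"roll":0,"claw":255},
    {"dx":0,"dy":0,"dz":0,"roll":0,"claw":255},
    {"dx":0,"dy":0,"dz":0,"roll":0,"claw":255}
  ]
}}

```text
time_s: 6.92
tcp_pos: [0.577, -0.1744, 0.0776]
tcp_rot: [-0.565, 0.425, -0.425, 0.565]
force: [6.1, 1.5, -7.7]
finger_gap: 0.0091
```

>>> {"fn": "apply_moves", "kwargs": {
  "motion": [
    {"dx":0,"dy":0,"dz":0,"roll":-0.1,"claw":255},
    {"dx":0,"dy":0,"dz":0,"roll":-0.1,"claw":255},
    {"dx":0,"dy":0,"dz":0,"roll":-0.1,"claw":255},
    {"dx":0,"dy":0,"dz":0,"roll":-0.1,"claw":255},
    {"dx":0,"dy":0,"dz":0,"roll":0,"claw":255}
  ]
}}

```text
time_s: 7.55
tcp_pos: [0.5773, -0.1743, 0.0775]
tcp_rot: [-0.638, 0.304, -0.305, 0.639]
force: [7.3, 2.5, -7.5]
finger_gap: 0.009
```

>>> {"fn": "apply_moves", "kwargs": {
  "motion": [
    {"dx":0,"dy":0,"dz":0,"roll":-0.12,"claw":255},
    {"dx":0,"dy":0,"dz":0,"roll":-0.12,"claw":255},
    {"dx":0,"dy":0,"dz":0,"roll":-0.12,"claw":255},
    {"dx":0,"dy":0,"dz":0,"roll":-0.12,"claw":255},
    {"dx":0,"dy":0,"dz":0,"roll":-0.12,"claw":255},
    {"dx":0,"dy":0,"dz":0,"roll":-0.12,"claw":255},
    {"dx":0,"dy":0,"dz":0,"roll":-0.12,"claw":255},
    {"dx":0,"dy":0,"dz":0,"roll":-0.12,"claw":255},
    {"dx":0,"dy":0,"dz":0,"roll":-0.12,"claw":255},
    {"dx":0,"dy":0,"dz":0,"roll":-0.09,"claw":255},
    {"dx":0,"dy":0,"dz":0,"roll":0,"claw":255},
    {"dx":0,"dy":0,"dz":0,"roll":0,"claw":255}
  ]
}}

```text
time_s: 9.05
tcp_pos: [0.5776, -0.1737, 0.0776]
tcp_rot: [-0.7, -0.099, 0.098, 0.701]
force: [7.5, 4.0, -7.6]
finger_gap: 0.0091
```

```bash
python3 - <<'E'
from h import *
from rig import arm
from scipy.spatial.transform import Rotation as Ro
o=arm.get_obs();R=Ro.from_quat(o["tcp_rot"]).as_matrix();print("jaw yaw",np.arctan2(R[1,2],R[0,2]),o["joint_pos"].round(3),o["force"].round(1),o["ft_torque"].round(2),o["finger_gap"])
E
```

```text
jaw yaw 1.8499731561288797 [-4.200e-01  6.090e-01  1.473e+00  2.000e-03  1.059e+00 -2.271e+00] [ 7.5  4.  -7.6] [ 0.61 -1.57 -0.01] 0.00905685826333329
```

Turned by 1.57 in total (jaw yaw 1.85). I lower to home.

>>> {"fn": "apply_moves", "kwargs": {
  "motion": [
    {"dx":0,"dy":0.4,"dz":0,"roll":0,"claw":255},
    {"dx":0,"dy":0.4,"dz":0,"roll":0,"claw":255},
    {"dx":0,"dy":0.4,"dz":0,"roll":0,"claw":255},
    {"dx":0,"dy":0.4,"dz":0,"roll":0,"claw":255},
    {"dx":0,"dy":0,"dz":0,"roll":0,"claw":255},
    {"dx":0,"dy":0,"dz":0,"roll":0,"claw":255}
  ]
}}

```text
time_s: 9.8
tcp_pos: [0.5778, -0.1737, 0.0638]
tcp_rot: [-0.7, -0.099, 0.097, 0.7]
force: [4.6, 4.8, 6.5]
finger_gap: 0.0091
```

>>> {"fn": "apply_moves", "kwargs": {
  "motion": [
    {"dx":0,"dy":0,"dz":0,"roll":0,"claw":0},
    {"dx":0,"dy":0,"dz":0,"roll":0,"claw":0},
    {"dx":0,"dy":0,"dz":0,"roll":0,"claw":0},
    {"dx":0,"dy":0,"dz":0,"roll":0,"claw":0},
    {"dx":0,"dy":-1.5,"dz":0,"roll":0,"claw":0},
    {"dx":0,"dy":-1.5,"dz":0,"roll":0,"claw":0},
    {"dx":0,"dy":-2,"dz":0,"roll":0,"claw":0},
    {"dx":0,"dy":-2,"dz":0,"roll":0,"claw":0},
    {"dx":0,"dy":0,"dz":0,"roll":0.18,"claw":0},
    {"dx":0,"dy":0,"dz":0,"roll":0.18,"claw":0},
    {"dx":0,"dy":0,"dz":0,"roll":0.18,"claw":0},
    {"dx":0,"dy":0,"dz":0,"roll":0.18,"claw":0},
    {"dx":0,"dy":0,"dz":0,"roll":0.18,"claw":0},
    {"dx":0,"dy":0,"dz":0,"roll":0.18,"claw":0},
    {"dx":0,"dy":0,"dz":0,"roll":0.18,"claw":0},
    {"dx":0,"dy":0,"dz":0,"roll":0.18,"claw":0},
    {"dx":0,"dy":0,"dz":0,"roll":0.13,"claw":0},
    {"dx":0,"dy":0,"dz":0,"roll":0,"claw":0},
    {"dx":0,"dy":0,"dz":0,"roll":0,"claw":0}
  ]
}}

```text
time_s: 12.18
tcp_pos: [0.5768, -0.1746, 0.1332]
tcp_rot: [-0.565, 0.424, -0.425, 0.566]
force: [-0.2, 0.9, 0.2]
finger_gap: 0.0852
```

```bash
python3 - <<'E'
from h import *;import pickle
from rig import arm
from scipy.spatial.transform import Rotation as Ro
o=arm.get_obs();R=Ro.from_quat(o["tcp_rot"]).as_matrix();t=o["tcp_pos"];print("jaw yaw",np.arctan2(R[1,2],R[0,2]),t)
w=arm.capture("wrist");pickle.dump(w,open("w5.pkl","wb"));cv2.imwrite("pics/w5.png",w["frame"][:,:,::-1])
for a,ce,b,m in blobs(w,(80,180,100),(98,255,255),(240,100,400,400),100): print("red",a,ce.round(1),b,onz(w,ce,.112).round(4))
for a,ce,b,m in blobs(w,(10,100,40),(35,255,255),(50,0,600,300),100): print("blue",a,ce.round(1),b)
yaw=.279;R2=np.array([[np.cos(yaw),-np.sin(yaw)],[np.sin(yaw),np.cos(yaw)]])
# catch axis as seen while gripped -> board origin
o2=np.array([.5775,-.174])-R2@[-.04,-.145];print("board",o2,"bar",R2@[-.11,0]+o2,"delta board",R2.T@(R2@[-.11,0]+o2-t[:2]))
E
```

```text
jaw yaw 0.28257759307322605 [ 0.57679513 -0.17458946  0.13322574]
red 2007 [321.2 257.8] [284 244  76  28] [ 0.5761 -0.1697  0.112 ]
blue 1541 [195.8  42.8] [184   0  24  88]
board [ 0.57602106 -0.02359118] bar [ 0.47027461 -0.05388457] delta board [-0.06916005  0.14537255]
```

View pics/w5.png

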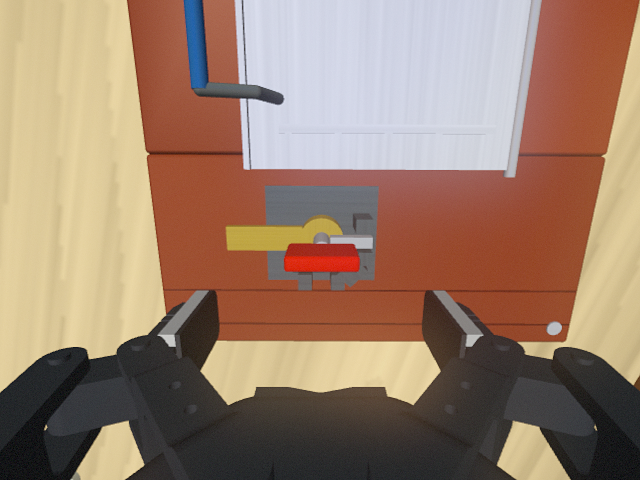

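The fin now lies along board x at (321,258), and the tongue points to board -x off the flap. The steel finger sits in its notch, with the grip back at its original height. Next I move above the bar.

>>> {"fn": "apply_moves", "kwargs": {
  "motion": [
    {"dx":-1.8,"dy":0,"dz":-0.85,"roll":0,"claw":0},
    {"dx":-1.8,"dy":0,"dz":-0.85,"roll":0,"claw":0},
    {"dx":-1.8,"dy":0,"dz":-0.85,"roll":0,"claw":0},
    {"dx":-1.8,"dy":0,"dz":-0.85,"roll":0,"claw":0},
    {"dx":-1.8,"dy":0,"dz":-0.85,"roll":0,"claw":0},
    {"dx":-1.8,"dy":0,"dz":-0.85,"roll":0,"claw":0},
    {"dx":-1.8,"dy":0,"dz":-0.85,"roll":0,"claw":0},
    {"dx":-1.9,"dy":0,"dz":-0.95,"roll":0,"claw":0},
    {"dx":0,"dy":0,"dz":0,"roll":0,"claw":0},
    {"dx":0,"dy":0,"dz":0,"roll":0,"claw":0}
  ]
}}

```text
time_s: 13.48
tcp_pos: [0.471, -0.0547, 0.1329]
tcp_rot: [-0.565, 0.425, -0.426, 0.565]
force: [-0.3, -0.0, 0.4]
finger_gap: 0.0853
```

```bash
python3 - <<'E'
from h import *
from rig import arm
from scipy.spatial.transform import Rotation as Ro
o=arm.get_obs();R=Ro.from_quat(o["tcp_rot"]).as_matrix();t=o["tcp_pos"];print("jaw yaw",np.arctan2(R[1,2],R[0,2]),t,o["force"].round(1))
w=arm.capture("wrist");cv2.imwrite("pics/w6.png",w["frame"][:,:,::-1])
for a,ce,b,m in blobs(w,(10,100,40),(35,255,255),(220,0,420,400),100):
    p=onz(w,ce,.089);d=p-t;print("blue",a,ce.round(1),b,p.round(4),"tool dx,dz cm",(100*d@R[:,0]).round(2),(100*d@R[:,2]).round(2),cv2.minAreaRect(np.argwhere(m)[:,::-1].astype(np.float32)))
E
```

```text
jaw yaw 0.2807222486312305 [ 0.47097984 -0.05471013  0.13285547] [-0.3 -0.   0.4]
blue 1977 [319.3 246.9] [313 176  14 146] [ 0.4693 -0.0503  0.089 ] tool dx,dz cm -0.48 -0.04 ((319.5, 248.5), (145.0, 13.0), 90.0)
```

>>> {"fn": "apply_moves", "kwargs": {
  "motion": [
    {"dx":-0.2,"dy":1.2,"dz":0,"roll":0,"claw":0},
    {"dx":0,"dy":1.2,"dz":0,"roll":0,"claw":0},
    {"dx":0,"dy":1.2,"dz":0,"roll":0,"claw":0},
    {"dx":0,"dy":1.2,"dz":0,"roll":0,"claw":0},
    {"dx":0,"dy":1.1,"dz":0,"roll":0,"claw":0},
    {"dx":0,"dy":1.1,"dz":0,"roll":0,"claw":0},
    {"dx":0,"dy":1.0,"dz":0,"roll":0,"claw":0},
    {"dx":0,"dy":0,"dz":0,"roll":0,"claw":0},
    {"dx":0,"dy":0,"dz":0,"roll":0,"claw":255},
    {"dx":0,"dy":0,"dz":0,"roll":0,"claw":255},
    {"dx":0,"dy":0,"dz":0,"roll":0,"claw":255},
    {"dx":0,"dy":0,"dz":0,"roll":0,"claw":255},
    {"dx":0,"dy":0,"dz":0,"roll":0,"claw":255},
    {"dx":0,"dy":0,"dz":0,"roll":0,"claw":255},
    {"dx":0,"dy":0,"dz":0,"roll":0,"claw":255}
  ],
  "force": 40
}}

```text
time_s: 15.4
tcp_pos: [0.4699, -0.0524, 0.0527]
tcp_rot: [-0.565, 0.425, -0.426, 0.565]
force: [-1.1, 1.6, 3.7]
finger_gap: 0.008
```

```bash
python3 - <<'E'
import numpy as np
from rig import arm
o=arm.get_obs();print(o["tcp_pos"].round(4),o["force"].round(1),o["finger_gap"],o["joint_pos"].round(3))
a=np.radians(np.linspace(0,50,15));x=-205*np.cos(a)+42*np.sin(a);z=205*np.sin(a)+42*np.cos(a)
print(np.c_[np.diff(x),np.diff(z)].round(1).tolist(),x[-1]-x[0],z[-1]-z[0])
E
```

```text
[ 0.4699 -0.0524  0.0527] [-1.1  1.6  3.7] 0.00803998918747582 [-0.273  0.448  1.869  0.     0.823 -0.553]
[[3.0, 12.7], [3.8, 12.5], [4.6, 12.2], [5.3, 11.9], [6.1, 11.6], [6.8, 11.2], [7.4, 10.7], [8.1, 10.2], [8.7, 9.7], [9.3, 9.1], [9.9, 8.5], [10.4, 7.9], [10.8, 7.3], [11.3, 6.6]] 105.4024066252565 142.03619044622516
```

Held the bar. I lift along the arc, first part.

>>> {"fn": "apply_moves", "kwargs": {
  "motion": [
    {"dx":0,"dy":-0.6,"dz":0.13,"roll":0,"claw":255},
    {"dx":0,"dy":-0.67,"dz":0.17,"roll":0,"claw":255},
    {"dx":0,"dy":-1.25,"dz":0.38,"roll":0,"claw":255},
    {"dx":0,"dy":0,"dz":0,"roll":0,"claw":255},
    {"dx":0,"dy":0,"dz":0,"roll":0,"claw":255}
  ]
}}

```text
time_s: 16.02
tcp_pos: [0.4761, -0.0505, 0.0777]
tcp_rot: [0.565, -0.425, 0.425, -0.565]
force: [0.9, -1.0, -3.2]
finger_gap: 0.0082
```

```bash
cat > m.py <<'E'
from h import *
from rig import arm
o=arm.get_obs();print(o["tcp_pos"].round(4),o["force"].round(1),o["ft_torque"].round(2),o["finger_gap"])
yaw=.279;B=np.array([.576,-.0245]);ex=np.array([np.cos(yaw),np.sin(yaw),0]);ey=np.array([-ex[1],ex[0],0])
H=np.r_[B,0]+.095*ex+[0,0,.044]
def pt(a,x,y,z): # flap frame point, closed coords relative to hinge
    return H+ex*(x*np.cos(a)+z*np.sin(a))+ey*y+np.array([0,0,1])*(-x*np.sin(a)+z*np.cos(a))
import sys
R={"scene":(250,190,360,300),"side":(250,150,360,260)}
for n in R:
    c=arm.capture(n);cv2.imwrite(f"pics/{n}_{sys.argv[1]}.png",c["frame"][:,:,::-1])
    for a,ce,b,m in blobs(c,(10,90,50),(35,255,255),R[n]):
        s=sorted((np.linalg.norm(proj(c,[pt(np.radians(k),-.205,0,.042)])[0]-ce),k) for k in np.arange(0,70,.5))
        print(n,a,ce.round(1),b,"angle",s[0])
E
python3 m.py a
```

```text
[ 0.4761 -0.0505  0.0777] [ 0.9 -1.  -3.2] [-0.18 -0.12 -0.  ] 0.008153378431884397
scene 25 [327.7 236.2] [324 232   9   9] angle (np.float64(6.5851888755609425), np.float64(0.0))
side 59 [335.8 232.1] [334 223   5  20] angle (np.float64(1.0415486997121466), np.float64(8.5))
```

The flap is rising, with 3 to 4 N of load. I carry on to 50°.

>>> {"fn": "apply_moves", "kwargs": {
  "motion": [
    {"dx":0,"dy":-1.22,"dz":0.46,"roll":0,"claw":255},
    {"dx":0,"dy":-1.19,"dz":0.53,"roll":0,"claw":255},
    {"dx":0,"dy":-1.16,"dz":0.61,"roll":0,"claw":255},
    {"dx":0,"dy":-1.12,"dz":0.68,"roll":0,"claw":255},
    {"dx":0,"dy":-1.07,"dz":0.74,"roll":0,"claw":255},
    {"dx":0,"dy":-1.02,"dz":0.81,"roll":0,"claw":255},
    {"dx":0,"dy":-0.97,"dz":0.87,"roll":0,"claw":255},
    {"dx":0,"dy":-0.91,"dz":0.93,"roll":0,"claw":255},
    {"dx":0,"dy":-0.85,"dz":0.99,"roll":0,"claw":255},
    {"dx":0,"dy":-0.79,"dz":1.04,"roll":0,"claw":255},
    {"dx":0,"dy":-0.73,"dz":1.08,"roll":0,"claw":255},
    {"dx":0,"dy":-0.66,"dz":1.13,"roll":0,"claw":255},
    {"dx":0,"dy":0,"dz":0,"roll":0,"claw":255},
    {"dx":0,"dy":0,"dz":0,"roll":0,"claw":255}
  ]
}}

```text
time_s: 17.88
tcp_pos: [0.5711, -0.0234, 0.1973]
tcp_rot: [0.565, -0.425, 0.426, -0.565]
force: [-6.3, -3.2, 9.0]
finger_gap: 0.0081
```

```bash
python3 m.py b; python3 - <<'E'
import cv2,numpy as np
a=cv2.imread("pics/scene_b.png")[160:310,230:330];b=cv2.imread("pics/side_b.png")[150:300,230:330]
f=lambda i:cv2.resize(i,(400,600),interpolation=cv2.INTER_CUBIC)
cv2.imwrite("pics/mb.png",np.hstack([f(a),f(b)]))
E
```

```text
[ 0.5711 -0.0234  0.1973] [-6.3 -3.2  9. ] [-0.51  1.08 -0.04] 0.008124725920707692
scene 30 [306.4 234.5] [302 230  10  10] angle (np.float64(7.41358966299006), np.float64(40.0))
side 45 [303. 199.] [301 189   5  18] angle (np.float64(0.0717725323092365), np.float64(50.0))
side 104 [286.1 255.5] [279 251  14   9] angle (np.float64(53.17382505249458), np.float64(0.0))
```

View pics/mb.png

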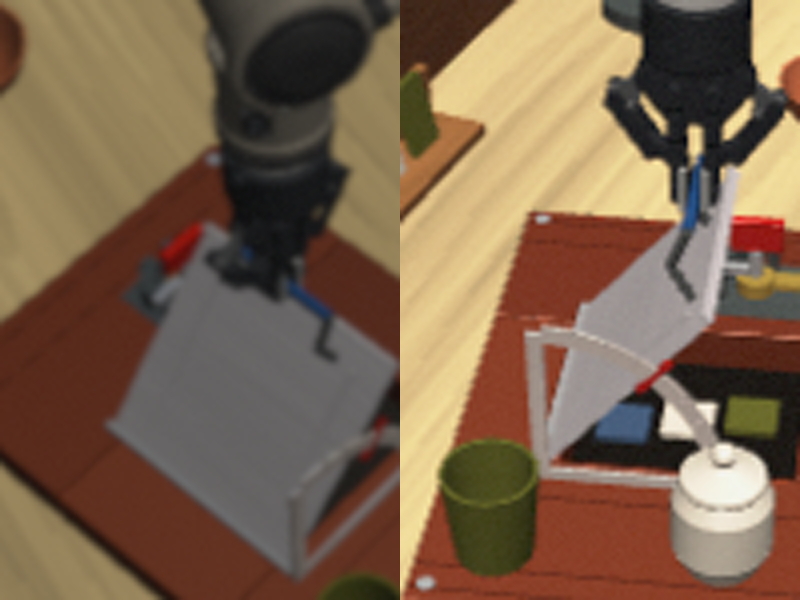

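The flap stands open with the tiles visible, and the red grip and tongue are at rest. I now compare the flap's edge with the red mark by casting rays onto the x-z planes at their own y.

```bash
cat > ang.py <<'E'
import sys;sys.argv=["",sys.argv[1]]
from m import *
def inplane(c,uv,y):
    o_,d=ray(c,uv);P=o_+d*((y-(o_-H)@ey)/(d@ey));r=P-H;return r@ex*1e3,r[2]*1e3
for n in("side","scene"):
    fs=[arm.capture(n) for _ in range(3)];c=fs[0];c["frame"]=np.mean([f["frame"] for f in fs],0).astype(np.uint8)
    for a,ce,b,m in blobs(c,(80,120,60),(98,255,255),(270,215,345,290) if n=="side" else (300,255,345,290),5):
        if b[2]<16 and b[3]<16:
            x,z=inplane(c,ce,.106);print(n,"mark",a,ce.round(1),b,(x.round(1),z.round(1)),np.degrees(np.arctan2(z,-x)).round(2))
    if n=="side":
        g=cv2.cvtColor(c["frame"],cv2.COLOR_RGB2GRAY).astype(float);hsv=cv2.cvtColor(c["frame"],cv2.COLOR_RGB2HSV)
        for k in(48,50,52): print(k,"model corners",proj(c,[pt(np.radians(k),-.19,.095,0),pt(np.radians(k),-.19,-.095,0),pt(np.radians(k),0,.095,0)]).round(1).tolist())
        # underside edge: bright/grey sheet -> dark, along columns between arc crossings
        L=[]
        for u in range(300,308):
            col=hsv[222:250,u];L.append((u,[int(v) for v in col[:,1]]))
        for u,v in L: print(u,v)
E
python3 ang.py c
```

```text
[ 0.571  -0.0235  0.1973] [-5.9 -3.4  9.4] [-0.56  1.08 -0.  ] 0.007843344537004252
scene 28 [306.2 234.2] [302 230  10   9] angle (np.float64(7.081335051474575), np.float64(40.5))
side 45 [303. 199.] [301 189   5  18] angle (np.float64(0.0717725323092365), np.float64(50.0))
side 103 [286.  255.4] [279 251  15   9] angle (np.float64(53.20739446912132), np.float64(0.0))
side mark 6 [270.2 238.7] [270 237   2   5] (np.float64(-19.9), np.float64(114.1)) 80.12
48 model corners [[308.8, 231.6], [315.5, 194.3], [265.6, 266.0]]
50 model corners [[307.1, 230.2], [313.9, 193.0], [265.6, 266.0]]
52 model corners [[305.2, 228.9], [312.3, 191.7], [265.6, 266.0]]
300 [10, 14, 14, 13, 13, 11, 13, 15, 16, 14, 14, 14, 13, 14, 17, 91, 184, 194, 180, 76, 70, 57, 59, 64, 44, 37, 36, 36]
301 [7, 13, 12, 13, 13, 14, 13, 13, 14, 13, 14, 11, 14, 16, 63, 190, 182, 183, 178, 82, 88, 69, 73, 57, 53, 40, 38, 35]
302 [14, 15, 7, 13, 14, 14, 15, 13, 13, 15, 16, 12, 18, 49, 161, 190, 182, 180, 184, 110, 64, 85, 70, 80, 82, 47, 43, 36]
303 [13, 10, 11, 14, 16, 15, 15, 15, 14, 14, 13, 18, 48, 121, 188, 179, 177, 182, 174, 111, 73, 64, 85, 64, 68, 51, 48, 39]
304 [16, 14, 14, 15, 13, 14, 13, 13, 14, 14, 17, 48, 117, 188, 188, 179, 185, 184, 184, 137, 70, 55, 55, 57, 85, 64, 73, 62]
305 [14, 14, 14, 16, 15, 13, 13, 13, 14, 20, 60, 121, 185, 181, 183, 180, 185, 182, 184, 131, 68, 64, 66, 85, 47, 82, 73, 51]
306 [15, 15, 13, 14, 15, 15, 14, 12, 16, 47, 124, 192, 183, 183, 188, 185, 190, 187, 176, 146, 64, 55, 62, 62, 70, 77, 62, 51]
307 [14, 12, 15, 14, 15, 15, 16, 13, 19, 119, 167, 176, 184, 185, 197, 185, 190, 187, 184, 142, 68, 57, 64, 68, 85, 53, 74, 70]
scene mark 9 [324.4 265.3] [323 264   4   4] (np.float64(-98.0), np.float64(102.5)) 46.27
scene mark 8 [321.4 273.1] [320 272   4   3] (np.float64(-84.7), np.float64(73.6)) 41.0
```

>>> {"fn": "apply_moves", "kwargs": {
  "motion": [
    {"dx":0,"dy":-0.1,"dz":-0.05,"roll":0,"claw":255},
    {"dx":0,"dy":0,"dz":0,"roll":0,"claw":255},
    {"dx":0,"dy":0,"dz":0,"roll":0,"claw":255},
    {"dx":0,"dy":0,"dz":0,"roll":0,"claw":255}
  ]
}}

```text
time_s: 18.88
tcp_pos: [0.5705, -0.0236, 0.197]
tcp_rot: [0.565, -0.425, 0.426, -0.565]
force: [-5.4, -4.7, 6.1]
finger_gap: 0.008
```

```bash
python3 - d <<'E' | grep -v model | tail -22
exec(open("ang.py").read().replace('import sys;sys.argv=["",sys.argv[1]]','import sys'))
c=arm.capture("side")
x,z=inplane(c,(293.6,244),.106);print("hand mark",x,z,np.degrees(np.arctan2(z,-x)))
for uv in((300,237.),(303,234.5),(306,231.7)):
    for th in(0,-4):
        x,z=inplane(c,uv,.095);print("edge",uv,th,np.degrees(np.arctan2(z,-x)-np.arcsin(th/np.hypot(x,z))))
f=c["frame"][225:260,280:305].astype(int);r=(f[...,0]>100)&(f[...,0]>1.9*f[...,1])&(f[...,0]>1.9*f[...,2]);print("\n".join("".join("#" if v else "." for v in q) for q in r[8:30]))
E
```

```text
.........................
.........................
.........................
.........................
.........................
.........................
.........................
................##.......
...............###.......
...............##........
..............##.........
............##...........
...........##............
.........####............
.........###.............
.........................
.........................
.........................
.........................
.........................
.........................
.........................
```

```bash
python3 - e <<'E' | grep -E "hand|edge|^\[|^side"
exec(open("ang.py").read().replace('import sys;sys.argv=["",sys.argv[1]]','import sys'))
c=arm.capture("side")
for p in((293.2,244),(290,247),(297,240)):
    x,z=inplane(c,p,.106);print("hand mark",x.round(1),z.round(1),np.degrees(np.arctan2(z,-x)).round(2))
h=cv2.cvtColor(c["frame"],cv2.COLOR_RGB2HSV)[...,1].astype(float)
for u in(300,302,304,306):
    s=h[224:240,u];i=np.argmax(s>100);v=224+i-1+(100-s[i-1])/(s[i]-s[i-1])
    for th in(0,-4):
        x,z=inplane(c,(u,v),.095);print("edge",u,round(v,1),th,np.degrees(np.arctan2(z,-x)-np.arcsin(th/np.hypot(x,z))).round(2))
E
```

```text
[ 0.5706 -0.0236  0.197 ] [-5.4 -4.4  7.7] [-0.56  0.88  0.03] 0.008133911275775141
side 45 [303.2 198.6] [301 189   6  19] angle (np.float64(0.3907286480729139), np.float64(50.0))
side 106 [286.1 255.4] [279 251  15   9] angle (np.float64(53.11820588163026), np.float64(0.0))
side mark 6 [270.2 238.7] [270 237   2   5] (np.float64(-19.9), np.float64(114.1)) 80.12
hand mark -84.8 101.6 50.14
hand mark -75.6 89.7 49.88
hand mark -95.6 117.0 50.76
edge 300 237.3 0 49.14
edge 300 237.3 -4 50.6
edge 302 235.8 0 49.05
edge 302 235.8 -4 50.44
edge 304 233.8 0 49.32
edge 304 233.8 -4 50.63
edge 306 231.9 0 49.48
edge 306 231.9 -4 50.73
```

The mark reads 50.1°, the bar 50.0°, and the sheet edge 49.2 to 50.6° depending on which face is seen. One last check of the grip height (home or 8 mm up), then I hand in.

```bash
python3 - f <<'E'
from m import *
import pickle
w=pickle.load(open("w5.pkl","rb"));A=H-.095*ex-[0,0,.044]-.04*ex-.145*ey
bl=[b for b in blobs(w,(80,180,100),(98,255,255),(240,200,400,300),100)]
print("wrist bbox",bl[0][2])
for l in(0,.008):
    P=[A+sx*.022*ex+sy*.005*ey+[0,0,z+l] for sx in(-1,1) for sy in(-1,1) for z in(.082,.112)]
    q=proj(w,P);print("wrist model",l,q.min(0).round(1),q.max(0).round(1))
c=arm.capture("side");print([ (b[0],b[2].tolist()) for b in blobs(c,(80,200,120),(98,255,255),(305,195,340,220))])
for l in(0,.008):
    P=[A+sx*.022*ex+sy*.005*ey+[0,0,z+l] for sx in(-1,1) for sy in(-1,1) for z in(.082,.112)]
    q=proj(c,P);print("side model",l,q.min(0).round(1),q.max(0).round(1))
print(np.abs(o["dq"]).max())
E
```

```text
[ 0.5705 -0.0236  0.197 ] [-5.1 -2.5  7.4] [-0.56  0.88 -0.06] 0.0080134975067235
scene 29 [306.2 234.2] [302 230  10   9] angle (np.float64(7.045789827151705), np.float64(40.5))
side 44 [303.2 198.4] [301 189   6  18] angle (np.float64(0.5787398878034193), np.float64(50.0))
side 104 [286.1 255.4] [279 251  14   9] angle (np.float64(53.18155739482991), np.float64(0.0))
wrist bbox [284 244  76  28]
wrist model 0 [282.6 243.9] [359.4 274.9]
wrist model 0.008 [281.1 247.4] [361. 280.]
[(np.int32(84), [313, 205, 13, 8])]
side model 0 [311.8 203.8] [325.7 214. ]
side model 0.008 [311.8 201.7] [325.8 212.1]
0.0023588318942026816
```

The grip is home: both views match a lift of 0. Nothing is moving, so I hand in.

```bash
python3 -c "
from rig import arm
print(arm.job_done())"
```

```text
the job is handed in; nothing more can be done
None
```

The catch is open and the flap is held at 50° by its blue bar. I handed the job in at about 20 s, with the arm still.

**What I did:** I lifted the red grip about 14 mm, turned it 1.57 rad counter-clockwise and lowered it into its second notch. I then took the blue bar and lifted the flap along its arc.

**Last checks:**
- **Catch:** the brass tongue points to board -x, off the flap. The grip is fully down: its outline in both the wrist and side views fits a lift of 0 rather than 8 mm.
- **Flap angle:** in the side view the bar reads 50.0°, the red mark 50.1°, and the sheet edge 49.2° to 50.6°, depending on which face of the sheet is seen.
- **Holding:** the arm was still, with about 8–9 N at the wrist. Part of that is a small leftover squeeze toward the hinge, which I only partly relieved.
- **Bystanders:** the jar and cup looked unmoved in the last views. I did not measure any of the six bystanders again, but nothing was seen or felt touching them.

**What failed or disagreed:**
- **First grasp:** it closed on nothing and rested on top of the red grip, pressing about 6 N. The pictures showed the fingertips about 29 mm farther back from the tool point than stated, and allowing for that made both later grasps work.
- **Scene camera:** it gave about 40° for the flap. The gripper hid most of the bar in that view, so I did not use it.

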